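# Stack the nozzle cases and clamp them down

### The job

Swing the stand's clamp lever right up and over out of the way, then stack the two loose cases squarely on the one in the stand, edges flush: the deep case first, the shallow one on top. Then swing the lever back down until its rubber pad presses firmly on the top case and holds the column by itself; do not crush the cases, and leave the parts lying around the stand where they are.

Things in the scene. Friction and masses are not known exactly. Their poses are not given: they have to be found in the camera images.
- stand: Blue steel clamp stand fixed to the bench: base plate 130 x 250 x 12 mm (x, y, z), on its +y side a hinge post (two cheeks 30 mm long around y = +80 mm, 42 mm across in x, 156 mm high). Origin: centre of the plate's underside; z up. A dark fixed block amid the plate carries the column, which stands centred on x = y = 0, its long sides along the stand's y.
- lever (a joint): Angle of the steel clamp lever, rad: 0 = level, lying over the column towards the stand's -y side; grows as it is lifted and swung over to +y (1.57 = upright); stops at -0.2 and 1.95. Starts at 0 to 0.5. A stiff friction hinge (0.8 N m, 4 to 5 N at the cross bar) keeps it wherever it is left; pressed down on the column and let go, it stays pressed with up to about 9 N at the pad.
- lever_hinge (a point): The lever's hinge axis (along the stand's x), at x = 0, y = +80, z = 145 mm of the stand.
- lever_bar (a point): Centre of the lever's cross bar, its handle: steel rod 14 mm thick, 110 mm long, parallel to the hinge axis (the point's x), 170 mm from the hinge at the free end. The lever's arm (14 mm wide, 12 mm thick) meets it in the middle; each half leaves 48 mm to grip. It can be pinched from above at any lever angle and turns within the fingers.
- pad: Round rubber pad (24 mm wide, 10 mm thick) under the lever's arm, 80 mm from the hinge; origin: centre of its underside, 24 mm below the arm's centre line; z up its stem. Sprung: gives 6 mm at 1.8 N/mm, then a solid stop. Meets the full column at -0.07 to +0.07 rad of the lever. Firm means at least 3 N kept on the top case; over 60 N crushes it.
- bottom_case: Closed grey plastic case 56 x 90 x 30 mm (x, y, z), about 0.3 kg, loose, already lying in the stand on the dark block (60 x 94 mm), whose top was jacked to some height 34 to 44 mm above the bench. Origin at the centre of its underside.
- deep_case: Closed grey plastic case 56 x 90 x 30 mm (x, y, z), about 0.28 kg, lying loose on the bench on the -y side of the stand. Origin at the centre of its underside; z up; flat smooth top.
- shallow_case: The same kind of case but only 22 mm deep: 56 x 90 x 22 mm (x, y, z), about 0.2 kg, loose on the bench beside the deep one (they may have swapped places). Origin at the centre of its underside.
- piston: Bystander: aluminium engine piston, 72 mm in diameter, 62 mm high, standing beyond the stand. Origin at the centre of its underside.
- hub: Bystander: dark steel flanged hub, 76 mm in diameter, 34 mm high, on the bench beyond the stand. Origin at the centre of its underside.
- grease_tin: Bystander: closed plain tin, 72 mm in diameter, 85 mm high, to the left of the stand. Origin at the centre of its underside.
- wrench: Bystander: open-ended wrench lying flat on the bench to the left of the stand, about 170 mm long along its x, under 15 mm thick. Origin on its underside.
Things that resemble listed ones, but are neither listed nor needed, are in the scene too. What is shaped like the deep_case but blue or turquoise is not meant. Leave any blue look-alike of the shallow_case alone.

How it is judged:
By the outcome, as a careful person would: the job done as asked, in the order asked, and still so for the second after the job is handed in, with the robot touching nothing.
It also fails if it takes over 72 s, if anything falls off the work surface, if the arm or the gripper's body presses on something with over 40 N, if the wrist force passes 120 N, or if a joint passes its speed limit or range.

### The arm

A 6-joint arm with a two-finger parallel gripper is mounted at the origin on the work surface. World frame = base frame: x ahead of the robot, y to its left, z up, the work surface at z = 0. Lengths are in mm, angles in rad, forces in N, time in s.
With the tool pointing down it reaches from about 275 to 1000 mm from the base axis. Payload 8.4 kg.
Tool frame: the origin (TCP) lies where the fingers leave the gripper's body, on its centre line; the fingertips stand 73 mm ahead of it and the grasp point (between the pads) lies 54 mm ahead of it (grip_point_offset is the distance from the TCP to the grasp point, in mm); z points along the fingers, y is the direction in which the jaws open and shut (so a half turn about z gives the same grasp; the last joint's range is limited). The gripper opens to 85 mm and grips with 20 to 120 N. Pads are 22 mm wide; open, the fingers measure 114 mm over their backs; the gripper's body (76 mm by 85 mm) begins 54 mm behind the grasp point. The pads swing forward as they close: fully open they stand 13 mm farther back than shut.
Start: joints at [1.1, 0.353, 1.633, -0, 1.155, -0.002], TCP at [282.384, 557.573, 303.881] pointing down, gripper open.
Joint ranges: [-2.63, 2.63], [-0.92, 2.1], [0.06, 2.66], [-1.3, 4.44], [0, 2.69], [-3.02, 3.02]. Speed limits (rad/s): [2.22, 2.22, 2.79, 3.14, 3.14, 3.14].

### API

Orientations are given as [roll, pitch, yaw] about the fixed x, y, z axes, in that order (R = Rz(yaw) Ry(pitch) Rx(roll)).
In Python, from rig import sense, grab_frame, sign_off, grip_point_offset gives the robot as it stands. The module is installed in compiled form; this text tells all that it offers.
- The arm moves only by the tool drive_tool, never from a script. Its argument "targets" is one flat list of numbers, 7 for each row, row after row: the shift along the tool's x, y, z in m, then the turn, a rotation vector about the tool's x, y, z in rad, then the opening, from 0 (shut) to 1 (fully open). In form: [tx, ty, tz, wx, wy, wz, grip, tx, ty, tz, wx, wy, wz, grip, ...]. A call has 1 to 12 rows; each row is the pose to reach, as a shift and turn from the pose commanded when the call began, along the tool's axes at that moment; what a row does not reach only later rows make up. A row lasts 1/12 s, in which the tool goes at most 41.7 mm and 7.16 degrees, less where a joint would pass 70% of its speed; a pose out of reach is approached as far as the arm can. A call with a gripper value outside its range is refused whole. The fingers move at their own pace and stop on an object; "force" is the grip in N (left out, the last holds). Time passes only in rows, so rows that repeat a pose let the fingers close. It gives the time, the measured TCP pose, the force and the opening at its end, in the units of the state.
- sense(): the state, without advancing time (a new reading comes with each control period).
- grab_frame(name): name is "scene" or "top" or "wrist"; returns a dict with "color" (420x560x3 uint8, blue, green, red), "vertical_fov" (degrees; the focal length in pixels is half the picture's height over the tangent of half this angle, whatever the lens; pixels are square), "cx", "cy" (the principal point, pixels), "world_from_camera" (4x4, takes a point from camera to world coordinates). Camera axes: x right, y down, z forward; pixel columns grow to the right and rows downward; lengths in mm; the calibration is good to about 2 mm. The wrist camera is an equidistant fisheye: a pixel r from the principal point sees the ray r / f radians off the axis. A picture is of the moment at which its call begins. There is no depth.
- sign_off(): hands the job in, once; it reports no verdict.
The state is a dict: "clock": time; "qpos": joint angles; "qvel": joint speeds; "joint_efforts": joint torques, N m; "eef_pos": TCP position; "tcp_rot": TCP orientation; "contact_force": force on the tool from outside, world axes, zero at the start; "wrist_torque": the same for the moment, N m; "opening": opening from 0.0 (shut) to 1.0 (fully open).
Only numpy, scipy, OpenCV 4.12 (cv2) and the standard library are available. Lean on these libraries where they do the work, as an engineer would, in place of code of your own. Each camera call takes 0.05 s, during which the arm holds its last target. There are 200 camera calls.

## Working session

There is one attempt and no reset: what is moved stays moved. The work goes in short steps, Python scripts to look and compute and a tool call to move; the robot and the scene stay as the last step left them, time stands still between calls to the robot, and variables do not carry over. Pictures are saved under pics/ and viewed, about 8 in all and at most 12, crops included, and the job is handed in when it is done.

Besides the shell and the picture viewer there is one more tool, called after "Call:" as name(argument=value, ...), one argument or row to a line, values as JSON. drive_tool: Moves the arm, as the interface text tells. Its arguments: {"type":"object","properties":{"targets":{"type":"array"},"force":{"type":"number"}},"required":["targets"]}

```bash
mkdir -p pics; cat > h.py <<'E'
import numpy as np, cv2
from rig import sense, grab_frame, sign_off, grip_point_offset
from scipy.spatial.transform import Rotation as R
def shot(name,fn):
    f=grab_frame(name); cv2.imwrite('pics/'+fn+'.png',f['color']); np.savez('pics/'+fn+'.npz',fov=f['vertical_fov'],c=[f['cx'],f['cy']],T=f['world_from_camera'],fish=name=='wrist'); return f
def load(fn):
    d=np.load('pics/'+fn+'.npz'); return d
def ray(d,u,v):
    F=210/np.tan(np.radians(float(d['fov']))/2); x,y=u-d['c'][0],v-d['c'][1]
    if d['fish']:
        r=np.hypot(x,y); th=r/F; k=np.sin(th)/max(r,1e-9); c=np.array([x*k,y*k,np.cos(th)])
    else: c=np.array([x/F,y/F,1])
    T=d['T']; return T[:3,3],T[:3,:3]@c
def at(d,u,v,z):
    o,r=ray(d,u,v); return o+r*(z-o[2])/r[2]
def proj(d,p):
    T=d['T']; c=T[:3,:3].T@(np.array(p)-T[:3,3]); F=210/np.tan(np.radians(float(d['fov']))/2)
    if d['fish']:
        r=np.hypot(c[0],c[1]); th=np.arctan2(r,c[2]); return d['c']+F*th*c[:2]/max(r,1e-9)
    return d['c']+F*c[:2]/c[2]
E
python3 - <<'E'
from h import *
for n in ('scene','top','wrist'):
    f=shot(n,n+'0'); print(n,f['vertical_fov'],f['cx'],f['cy'],np.round(f['world_from_camera'],3).tolist())
s=sense();print(s, grip_point_offset)
a=cv2.imread('pics/top0.png');cv2.imwrite('pics/top0b.png',cv2.resize(a,(800,600),interpolation=cv2.INTER_CUBIC))
E
```

```text
scene 46.65551893024783 282.1542722310251 200.11424777313962 [[0.41, 0.503, -0.76, 1673.682], [0.912, -0.231, 0.339, -512.496], [-0.005, -0.833, -0.554, 944.778], [0.0, 0.0, 0.0, 1.0]]
top 45.09995542857571 272.17414148860615 210.35266214554332 [[0.023, -0.99, 0.136, 333.317], [-1.0, -0.021, 0.019, -47.857], [-0.016, -0.136, -0.991, 1742.526], [0.0, 0.0, 0.0, 1.0]]
wrist 65.70646984690485 280.9795603020908 214.30593020071365 [[0.452, 0.862, 0.23, 223.163], [0.892, -0.436, -0.117, 587.908], [-0.001, 0.258, -0.966, 372.884], [0.0, 0.0, 0.0, 1.0]]
{'clock': 0.15, 'qpos': array([ 1.09960682e+00,  3.53501209e-01,  1.63395242e+00,  3.65011768e-05,
        1.15521275e+00, -2.38951221e-03]), 'qvel': array([-0.00106661, -0.00205779, -0.00125221, -0.00109286, -0.00191667,
       -0.00053961]), 'joint_efforts': array([-7.24179954e-04, -6.05635142e+01, -3.42340064e+01,  9.65784398e-05,
        6.25164073e-03,  3.90170464e-05]), 'eef_pos': array([282.24181363, 557.32261358, 303.33117283]), 'tcp_rot': array([-3.14051901e+00, -3.59439645e-05,  2.67277788e+00]), 'contact_force': array([-0.65262393, -0.63601593, -0.24910125]), 'wrist_torque': array([ 9.79481615e-03, -8.21764074e-05, -1.51579754e-02]), 'opening': 1.0026183509641948} 53.900000000000006
```

View pics/top0b.png

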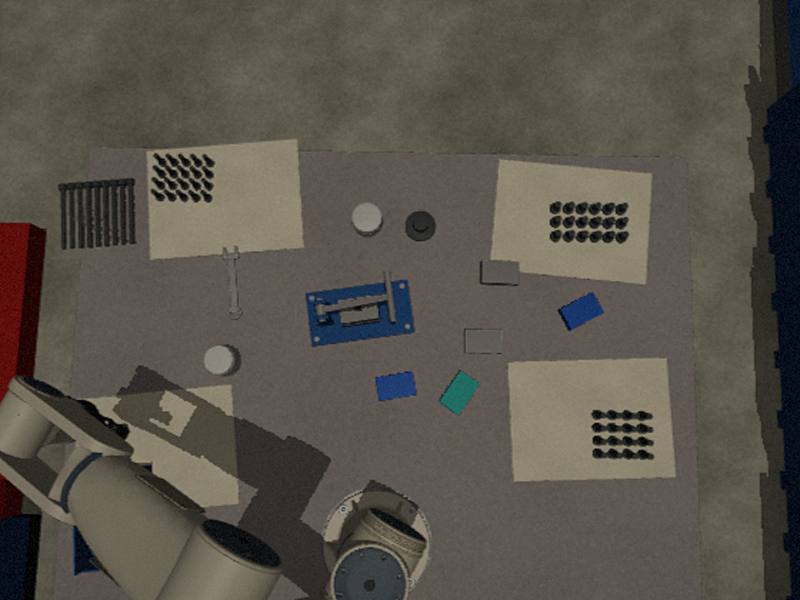

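View pics/scene0.png

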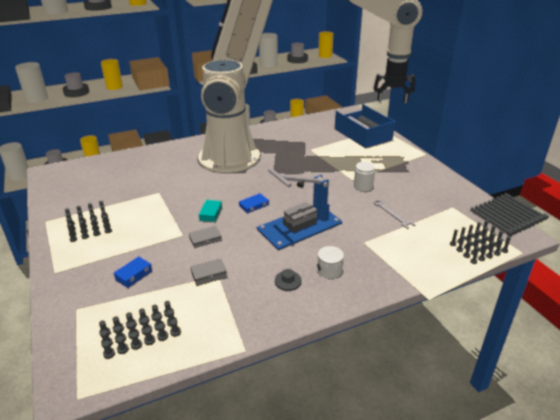

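```bash
python3 - <<'E'
from h import *
d=load('top0')
for n,u,v,z in [('c1',305,292,12),('c2',408,280,12),('c3',414,331,12),('c4',314,346,12),('barA',387,272,165),('barB',394,322,165),('far',500,272,30),('near',483,341,30)]:
    print(n,np.round(at(d,u*.7,v*.7,z)))
a=cv2.imread('pics/scene0.png')[160:300,170:370];b=cv2.imread('pics/top0.png')[170:270,200:380]
cv2.imwrite('pics/crop0.png',np.vstack([cv2.resize(a,(500,350),interpolation=cv2.INTER_CUBIC),cv2.resize(b,(500,248),interpolation=cv2.INTER_CUBIC)]))
E
```

```text
c1 [587. 189.  12.]
c2 [622. -60.  12.]
c3 [498. -77.  12.]
c4 [457. 163.  12.]
barA [613. -12. 165.]
barB [502. -30. 165.]
far [ 643. -280.   30.]
near [ 476. -240.   30.]
```

View pics/crop0.png

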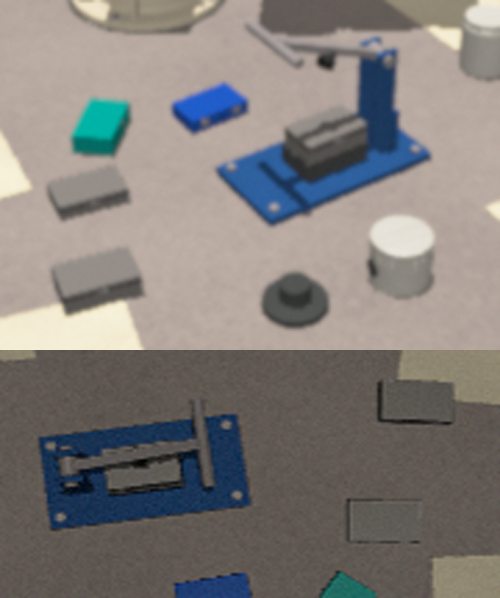

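The far grey case near (500,272) in the top picture looks like the deep one, and the near one at (483,341) the shallow one. The lever is slightly raised over the column. I'll move above the stand for a close look.

Call:
drive_tool(
  targets=[-0.04,-0.04,-0.03,0,0,-0.1,1,-0.08,-0.08,-0.06,0,0,-0.2,1,-0.117,-0.115,-0.09,0,0,-0.3,1,-0.154,-0.15,-0.117,0,0,-0.4,1,-0.19,-0.186,-0.117,0,0,-0.5,1,-0.226,-0.222,-0.117,0,0,-0.6,1,-0.262,-0.258,-0.117,0,0,-0.623,1,-0.298,-0.294,-0.117,0,0,-0.623,1,-0.334,-0.328,-0.117,0,0,-0.623,1,-0.37,-0.363,-0.117,0,0,-0.623,1,-0.406,-0.4,-0.117,0,0,-0.623,1,-0.442,-0.434,-0.117,0,0,-0.623,1],
)

```text
clock: 1.15
eef_pos: [434.6, 104.0, 418.3]
tcp_rot: [3.142, 0.001, -2.987]
contact_force: [1.0, 0.5, -0.1]
opening: 0.997
```

```bash
cat >> h.py <<'E'
def rel(p,yaw=None,s=None):
    "tool shift (m) and wz to bring the GRASP POINT to world p, tool down with tool-x at angle yaw (rad)"
    s=s or sense(); M=R.from_euler('xyz',s['tcp_rot']); 
    y=s['tcp_rot'][2] if yaw is None else yaw
    N=R.from_euler('xyz',[np.pi,0,y]); t=np.array(p)+[0,0,53.9]-s['eef_pos']
    return np.round(M.inv().apply(t)/1000,4),np.round((M.inv()*N).as_rotvec(),4)
E
python3 - <<'E'
from h import *
f=shot('wrist','w1'); s=sense(); print(s['clock'],s['eef_pos'],s['tcp_rot'],s['contact_force'],s['qpos'])
a=cv2.imread('pics/w1.png');cv2.imwrite('pics/w1b.png',cv2.resize(a,(800,600),interpolation=cv2.INTER_CUBIC))
E
```

```text
1.2 [436.62872382  98.04512274 418.36782233] [-3.13714110e+00  1.25621964e-03 -2.99026606e+00] [ 1.59740911 -4.43539175 -0.20741117] [ 0.22026713 -0.03408372  1.84270481 -0.00465971  1.33202747 -1.50075308]
```

View pics/w1b.png

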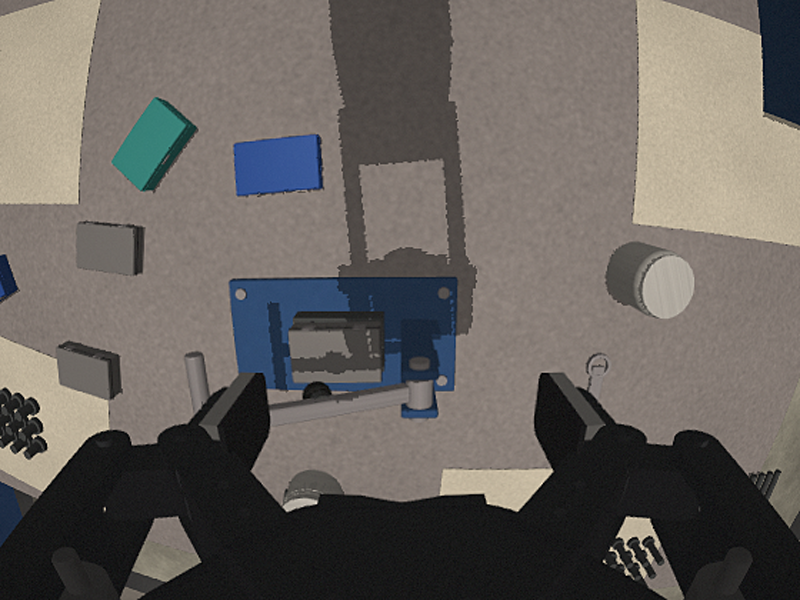

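The close view shows plate corners at (230,280), (457,277) and (456,390). The bar end is at (194,353), the hinge near (420,385), the case in the stand at about (290–384, 313–383), and the two loose cases at (110,248) and (88,370). Next I'll turn these into positions.

```bash
python3 - <<'E'
from h import *
d=load('w1'); P=lambda u,v,z: at(d,u*.7,v*.7,z)
for n,u,v,z in [('TL',230,280,12),('TR',457,277,12),('BR',456,390,12),('hTL',240,295,12),('hTR',443,293,12),('hBR',441,380,12),
 ('botTL',288,326,70),('botTR',384,321,70),('botBL',292,384,70),('botBR',383,381,70),
 ('nTL',78,222,22),('nTR',136,224,22),('nBL',77,269,22),('nBR',135,274,22),('nTL',78,222,30),('nTR',136,224,30),('nBL',77,269,30),('nBR',135,274,30),
 ('fTL',64,343,30),('fTR',120,358,30),('fBL',57,383,30),('fBR',116,398,30)]:
    print(n,z,np.round(P(u,v,z)[:2]))
# stand pose hypothesis
def stand(c,yaw,p): 
    return np.array([*c,0])+R.from_euler('z',yaw).apply(p)
c=(P(230,280,12)+P(456,390,12))[:2]/2; v=(P(457,277,12)-P(230,280,12)); yaw=np.arctan2(v[1],v[0])-np.pi/2
print('c',c,'yaw',yaw)
for th in (0,.1,.2,.3,.4,.5):
    q=[stand(c,yaw,[x,80-170*np.cos(th),145+170*np.sin(th)]) for x in (-55,55)]
    print(th,[np.round(proj(d,k)/.7) for k in q], np.round(proj(load('top0'),q[0])/.7),np.round(proj(load('top0'),q[1])/.7),np.round(proj(load('scene0'),q[0])),np.round(proj(load('scene0'),q[1])))
print('hinge',proj(d,stand(c,yaw,[0,80,145]))/.7)
E
```

```text
TL 12 [495. -75.]
TR 12 [455. 168.]
BR 12 [583. 191.]
hTL 12 [510. -62.]
hTR 12 [474. 156.]
hBR 12 [573. 172.]
botTL 70 [516.   8.]
botTR 70 [497.  98.]
botBL 70 [577.  16.]
botBR 70 [558. 106.]
nTL 22 [ 449. -283.]
nTR 22 [ 444. -195.]
nBL 22 [ 507. -284.]
nBR 22 [ 502. -194.]
nTL 30 [ 448. -277.]
nTR 30 [ 443. -190.]
nBL 30 [ 505. -277.]
nBR 30 [ 499. -189.]
fTL 30 [ 605. -307.]
fTR 30 [ 607. -214.]
fBL 30 [ 668. -329.]
fBR 30 [ 665. -225.]
c [538.77213423  57.82794997] yaw 0.16251277610783044
0 [array([214., 325.]), array([232., 441.])] [399. 325.] [392. 276.] [267. 189.] [287. 206.]
0.1 [array([207., 331.]), array([227., 451.])] [398. 324.] [391. 275.] [267. 184.] [287. 201.]
0.2 [array([202., 338.]), array([223., 462.])] [397. 323.] [390. 274.] [268. 179.] [288. 196.]
0.3 [array([198., 345.]), array([222., 473.])] [395. 323.] [388. 273.] [269. 174.] [289. 190.]
0.4 [array([196., 353.]), array([222., 485.])] [392. 322.] [385. 272.] [270. 169.] [291. 185.]
0.5 [array([197., 362.]), array([224., 497.])] [389. 322.] [381. 271.] [272. 164.] [293. 180.]
hinge [422.42052271 388.62052271]
```

```bash
cat >> h.py <<'E'
C=np.array([538.8,57.8,0]); YAW=0.1625
def st(p): return C+R.from_euler('z',YAW).apply(p)
def bar(th,x=-31): return st([x,80-170*np.cos(th),145+170*np.sin(th)])
E
python3 - <<'E'
from h import *
s=sense(); print(s['eef_pos'],s['tcp_rot'])
print('bar',bar(.4)); b=bar(.4)
for dz in (60,0): print(dz,rel(b+[0,0,dz],np.pi+YAW))
E
```

```text
[436.62872382  98.04512274 418.36782233] [-3.13714110e+00  1.25621964e-03 -2.99026606e+00]
bar [520.5980113  -22.78685079 211.20111819]
60 (array([-0.0647, -0.1317,  0.0939]), array([-0.0045,  0.0012, -0.0112]))
0 (array([-0.0646, -0.1314,  0.1539]), array([-0.0045,  0.0012, -0.0112]))
```

Call:
drive_tool(
  targets=[-0.016,-0.035,0.025,0,0,-0.01,1,-0.032,-0.07,0.05,0,0,-0.01,1,-0.048,-0.1,0.07,0,0,-0.01,1,-0.0645,-0.1315,0.09,0,0,-0.01,1,-0.0645,-0.1315,0.09,0,0,-0.01,1,-0.0645,-0.1315,0.09,0,0,-0.01,1,-0.0645,-0.1315,0.09,0,0,-0.01,1],
)

```text
clock: 1.78
eef_pos: [518.3, -13.9, 327.8]
tcp_rot: [3.141, -0.001, -2.978]
contact_force: [0.0, -0.5, -0.8]
opening: 0.997
```

```bash
python3 - <<'E'
from h import *
s=sense(); print(s['eef_pos'],s['tcp_rot'],s['contact_force'])
b=bar(.4); print(rel(b,np.pi+YAW))
d=shot('wrist','w2');a=cv2.imread('pics/w2.png')
cv2.imwrite('pics/w2b.png',cv2.resize(a,(800,600)))
d=load('w2')
for th in (.3,.4,.5): print(th,[np.round(proj(d,bar(th,x))/.7) for x in (-55,-31,0)])
E
```

```text
[518.2638837  -13.93824299 327.81242172] [ 3.14093372e+00 -1.23902615e-03 -2.97849031e+00] [ 0.04883015 -0.54206588 -0.79254066]
(array([-0.0009, -0.0092,  0.0627]), array([ 0.0007, -0.0012,  0.0006]))
0.3 [array([365., 282.]), array([366., 333.]), array([367., 394.])]
0.4 [array([376., 290.]), array([377., 345.]), array([378., 410.])]
0.5 [array([393., 299.]), array([394., 358.]), array([394., 427.])]
```

View pics/w2b.png

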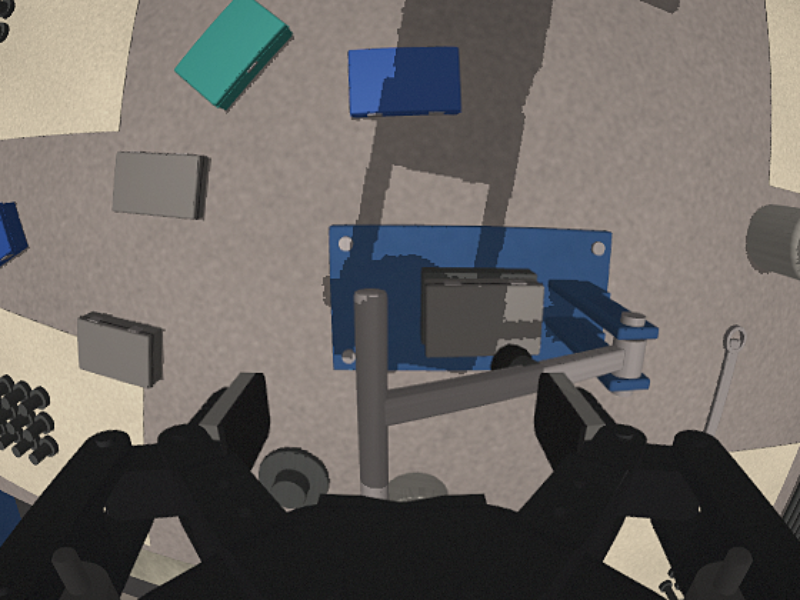

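Call:
drive_tool(
  targets=[-0.001,-0.011,0.03,0,0,0,1,-0.001,-0.011,0.055,0,0,0,1,-0.001,-0.011,0.0655,0,0,0,1,-0.001,-0.011,0.0655,0,0,0,1,-0.001,-0.011,0.0655,0,0,0,0,-0.001,-0.011,0.0655,0,0,0,0,-0.001,-0.011,0.0655,0,0,0,0,-0.001,-0.011,0.0655,0,0,0,0,-0.001,-0.011,0.0655,0,0,0,0,-0.001,-0.011,0.0655,0,0,0,0],
  force=40,
)

```text
clock: 2.67
eef_pos: [521.9, -26.0, 263.4]
tcp_rot: [-3.138, 0.001, -2.976]
contact_force: [0.3, -30.0, 11.4]
opening: 0.151
```

```bash
python3 - <<'E'
from h import *
s=sense(); print(s['eef_pos'],s['tcp_rot'],s['contact_force'],s['opening'])
g=s['eef_pos']-[0,0,53.9]; q=R.from_euler('z',-YAW).apply(g-C); print('stand',q, 'theta',np.arctan2(q[2]-145,80-q[1]),np.hypot(q[2]-145,80-q[1]))
t0=np.arctan2(q[2]-145,80-q[1])
for th in np.linspace(t0,1.92,11)[1:]: print(round(th,2),np.round(rel(bar(th,q[0]),np.pi+YAW)[0],3))
E
```

```text
[521.93157233 -25.99840242 263.36621501] [-3.13820272e+00  1.35901859e-03 -2.97634675e+00] [  0.3005869  -30.02059632  11.44476519] 0.15087240757855888
stand [-30.2035908  -79.96536252 209.46621501] theta 0.3830908409138387 172.46683763355222
0.54 [-0.     0.014 -0.022]
0.69 [-0.     0.029 -0.044]
0.84 [-0.     0.047 -0.063]
1.0 [-0.     0.068 -0.079]
1.15 [-0.     0.09  -0.091]
1.31 [-0.     0.115 -0.1  ]
1.46 [-0.     0.141 -0.105]
1.61 [-0.001  0.167 -0.106]
1.77 [-0.001  0.193 -0.103]
1.92 [-0.001  0.218 -0.096]
```

Call:
drive_tool(
  targets=[0,0.003,-0.011,0,0,0,0,0,0.01,-0.022,0,0,0,0,0,0.017,-0.033,0,0,0,0,0,0.025,-0.044,0,0,0,0,0,0.034,-0.054,0,0,0,0,0,0.043,-0.063,0,0,0,0,0,0.053,-0.071,0,0,0,0,0,0.064,-0.079,0,0,0,0,0,0.075,-0.085,0,0,0,0,0,0.086,-0.091,0,0,0,0,0,0.086,-0.091,0,0,0,0],
)

```text
clock: 3.58
eef_pos: [508.1, 59.7, 356.5]
tcp_rot: [-3.138, 0.004, -2.977]
contact_force: [-4.6, -6.2, 20.8]
opening: 0.145
```

```bash
cat > q.py <<'E'
from h import *
s=sense(); print(s['clock'],s['eef_pos'],s['tcp_rot'],s['contact_force'],s['wrist_torque'],s['opening'])
g=s['eef_pos']-[0,0,53.9]; q=R.from_euler('z',-YAW).apply(g-C); t0=np.arctan2(q[2]-145,80-q[1]);print('stand',q, 'theta',t0,np.hypot(q[2]-145,80-q[1]))
E
python3 q.py
```

```text
3.5833 [508.13749076  59.65487853 356.54064469] [-3.13806641  0.00354357 -2.97684072] [-4.62520746 -6.20086271 20.8155173 ] [-1.29088318  0.70842387 -0.08695037] 0.14500347220705295
stand [-29.95846542   6.79119999 302.64064469] theta 1.1360295680447854 173.81053264473275
```

Call:
drive_tool(
  targets=[0,0.013,-0.007,0,0,0,0,0,0.025,-0.0115,0,0,0,0,0,0.038,-0.0145,0,0,0,0,0,0.051,-0.0165,0,0,0,0,0,0.064,-0.0175,0,0,0,0,0,0.077,-0.0175,0,0,0,0,0,0.09,-0.0165,0,0,0,0,0,0.103,-0.0145,0,0,0,0,0,0.116,-0.0115,0,0,0,0,0,0.128,-0.0075,0,0,0,0,0,0.128,-0.0075,0,0,0,0],
)

```text
clock: 4.5
eef_pos: [487.2, 187.8, 361.6]
tcp_rot: [3.141, 0.003, -2.977]
contact_force: [4.8, 3.8, 0.4]
opening: 0.146
```

```bash
python3 q.py
```

```text
4.5 [487.17847125 187.80805746 361.62978086] [ 3.14101766e+00  3.08081485e-03 -2.97668507e+00] [4.82824955 3.78823008 0.40766441] [ 0.49374181 -0.73696825 -0.10388575] 0.14644490392147594
stand [-29.90800748 136.64694773 307.72978086] theta 1.9057813911636132 172.30745273012369
```

Call:
drive_tool(
  targets=[0,0,0,0,0,0,1,0,0,0,0,0,0,1,0,0,0,0,0,0,1,0,0,-0.035,0,0,0,1,0,-0.01,-0.065,0,0,0,1,-0.001,-0.05,-0.065,0,0,0.12,1,-0.002,-0.09,-0.065,0,0,0.24,1,-0.003,-0.13,-0.065,0,0,0.36,1,-0.004,-0.17,-0.065,0,0,0.48,1,-0.005,-0.21,-0.065,0,0,0.6,1,-0.006,-0.25,-0.065,0,0,0.72,1,-0.007,-0.285,-0.065,0,0,0.84,1],
)

```text
clock: 5.5
eef_pos: [539.4, -96.5, 426.0]
tcp_rot: [-3.141, -0.0, 2.459]
contact_force: [0.7, 0.0, 0.1]
opening: 1.003
```

```bash
python3 q.py; python3 -c "
from h import *
print(rel([560,-200,296.1],np.pi/2))"
```

```text
5.5 [539.42957268 -96.53881776 426.03045655] [-3.14119091e+00 -1.52996541e-04  2.45873276e+00] [0.67458631 0.03653494 0.07527413] [-0.02442373  0.03791557 -0.03034182] 1.0032144354949557
stand [ -24.34854652 -152.40739914  372.13045655] theta 0.7739155170819559 324.96375716062505
(array([-0.0813, -0.0673,  0.076 ]), array([-4.000e-04,  0.000e+00,  8.879e-01]))
```

Call:
drive_tool(
  targets=[-0.02,-0.017,0.02,0,0,0.12,1,-0.04,-0.034,0.04,0,0,0.24,1,-0.06,-0.05,0.06,0,0,0.36,1,-0.0813,-0.0673,0.076,0,0,0.48,1,-0.0813,-0.0673,0.076,0,0,0.6,1,-0.0813,-0.0673,0.076,0,0,0.72,1,-0.0813,-0.0673,0.076,0,0,0.84,1,-0.0813,-0.0673,0.076,0,0,0.888,1,-0.0813,-0.0673,0.076,0,0,0.888,1,-0.0813,-0.0673,0.076,0,0,0.888,1],
)

```text
clock: 6.33
eef_pos: [560.8, -197.3, 349.9]
tcp_rot: [-3.141, -0.0, 1.579]
contact_force: [-0.5, -0.7, -0.4]
opening: 0.996
```

```bash
python3 q.py; python3 - <<'E'
from h import *
shot('wrist','w3');a=cv2.imread('pics/w3.png')
cv2.imwrite('pics/w3b.png',cv2.resize(a,(800,600),interpolation=cv2.INTER_CUBIC))
E
```

```text
6.3333 [ 560.82991629 -197.3287798   349.88221121] [-3.14102784e+00 -1.83449779e-04  1.57924304e+00] [-0.54194564 -0.69798316 -0.39013035] [-0.00120273 -0.02340218  0.02386665] 0.9957297111184261
stand [ -19.53651517 -255.33181563  295.98221121] theta 0.4230594792316739 367.75406819540774
```

View pics/w3b.png

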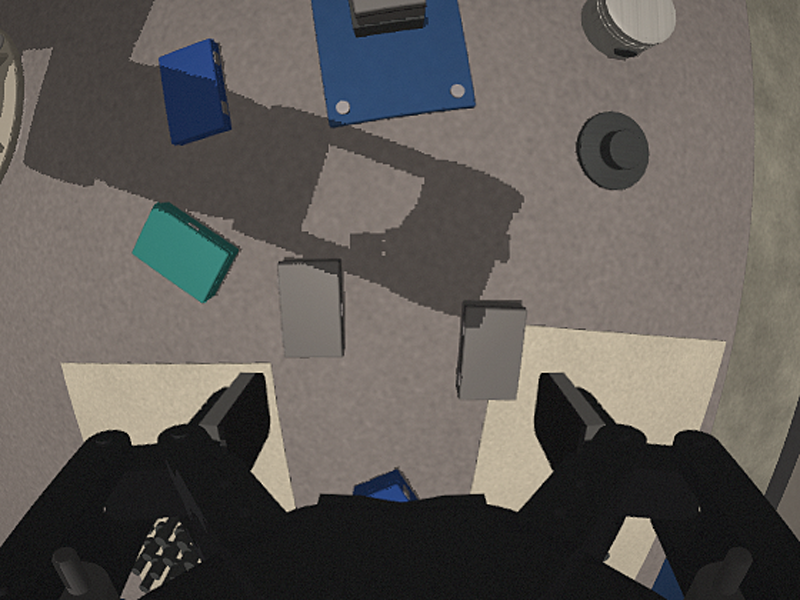

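```bash
python3 - <<'E'
from h import *
d=load('w3')
for n,cs in (('near',[(279,265),(339,261),(343,357),(285,358)]),('far',[(464,308),(526,306),(517,400),(459,397)])):
  for z in (22,30):
    p=np.array([at(d,u*.7,v*.7,z) for u,v in cs]); c=p.mean(0)
    e=[np.linalg.norm(p[i]-p[(i+1)%4]) for i in range(4)]
    l=(p[0]+p[1]-p[2]-p[3]); yaw=np.arctan2(l[1],l[0])-np.pi/2; w=p[1]+p[2]-p[0]-p[3]; yw=np.arctan2(w[1],w[0])
    print(n,z,'c',np.round(c,1),'edges',np.round(e,1),'yaw',round(yaw,3),round(yw,3),'bottoms',[np.round(proj(d,[*q[:2],0])/.7).tolist() for q in p])
E
python3 - <<'E'
import cv2,numpy as np
a=cv2.imread('pics/w3.png')
x=cv2.resize(a[175:260,185:250],None,fx=6,fy=6,interpolation=cv2.INTER_CUBIC);y=cv2.resize(a[200:285,312:377],None,fx=6,fy=6,interpolation=cv2.INTER_CUBIC)
cv2.imwrite('pics/w3c.png',np.clip(np.hstack([x,y])*1.4,0,255).astype('uint8'))
E
```

```text
near 22 c [ 478.7 -242.8   22. ] edges [54.4 89.2 55.3 88.1] yaw 0.009 0.051 bottoms [[285.0, 261.0], [342.0, 257.0], [346.0, 349.0], [290.0, 350.0]]
near 30 c [ 480.3 -240.5   30. ] edges [53.3 87.4 54.2 86.3] yaw 0.009 0.051 bottoms [[287.0, 259.0], [343.0, 256.0], [347.0, 346.0], [292.0, 347.0]]
far 22 c [ 644.5 -282.7   22. ] edges [57.3 94.5 57.6 87.8] yaw -0.001 -0.017 bottoms [[461.0, 302.0], [520.0, 300.0], [512.0, 390.0], [456.0, 387.0]]
far 30 c [ 642.8 -279.6   30. ] edges [56.1 92.6 56.5 86.1] yaw -0.001 -0.017 bottoms [[460.0, 300.0], [518.0, 298.0], [510.0, 387.0], [456.0, 384.0]]
```

View pics/w3c.png

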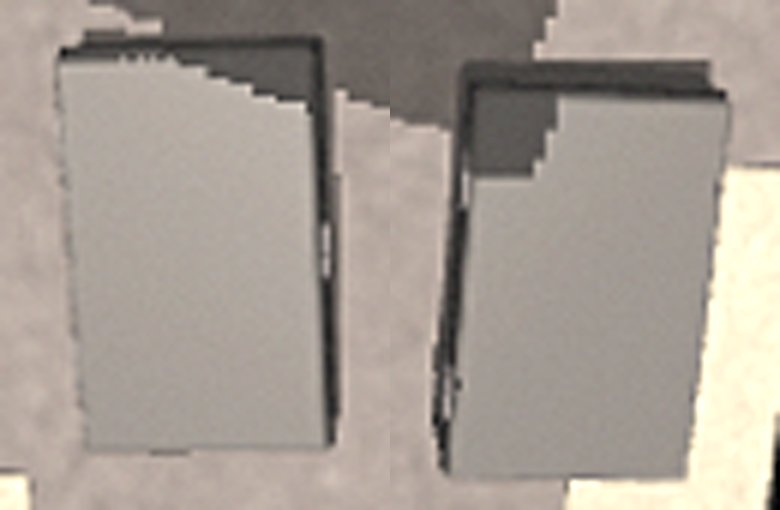

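The far case (crop right) has a side strip 5.5 px tall, which fits the 30 mm height; the near one shows 2.8 px, which fits 22 mm. So far is deep and near is shallow. I'll look at the column from the same relative viewpoint so that the camera bias cancels.

Call:
drive_tool(
  targets=[0.038,-0.004,-0.02,0,0,-0.05,1,0.077,-0.007,-0.04,0,0,-0.1,1,0.116,-0.011,-0.04,0,0,-0.154,1,0.155,-0.014,-0.04,0,0,-0.154,1,0.194,-0.018,-0.04,0,0,-0.154,1,0.233,-0.022,-0.04,0,0,-0.154,1,0.272,-0.025,-0.04,0,0,-0.154,1,0.309,-0.0285,-0.04,0,0,-0.154,1,0.309,-0.0285,-0.04,0,0,-0.154,1,0.309,-0.0285,-0.04,0,0,-0.154,1,0.309,-0.0285,-0.04,0,0,-0.154,1],
)

```text
clock: 7.3
eef_pos: [530.4, 111.7, 390.0]
tcp_rot: [-3.141, 0.001, 1.734]
contact_force: [0.0, -1.0, -0.0]
opening: 1.002
```

```bash
python3 q.py; python3 - <<'E'
from h import *
shot('wrist','w4');a=cv2.imread('pics/w4.png')
d=load('w4'); print([np.round(proj(d,st([x,y,70]))) for x in(-28,28) for y in (-45,45)])
u,v=[int(k) for k in proj(d,st([0,0,70]))]
b=a[max(v-75,0):v+75,u-100:u+100]; print(u-100,max(v-75,0)); cv2.imwrite('pics/w4b.png',np.clip(cv2.resize(b,(800,600),interpolation=cv2.INTER_CUBIC)*1.5,0,255).astype('uint8'))
E
```

```text
7.3 [530.43030276 111.66615159 390.00454529] [-3.14140600e+00  5.15634516e-04  1.73380097e+00] [ 0.00833876 -1.00355137 -0.02279989] [ 0.01945907  0.02238945 -0.02801159] 1.0020771298407944
stand [  0.45534301  54.51061164 336.10454529] theta 1.4381996419118868 192.79692982207848
[array([260., 260.]), array([258., 192.]), array([303., 260.]), array([304., 192.])]
181 152
```

View pics/w4b.png

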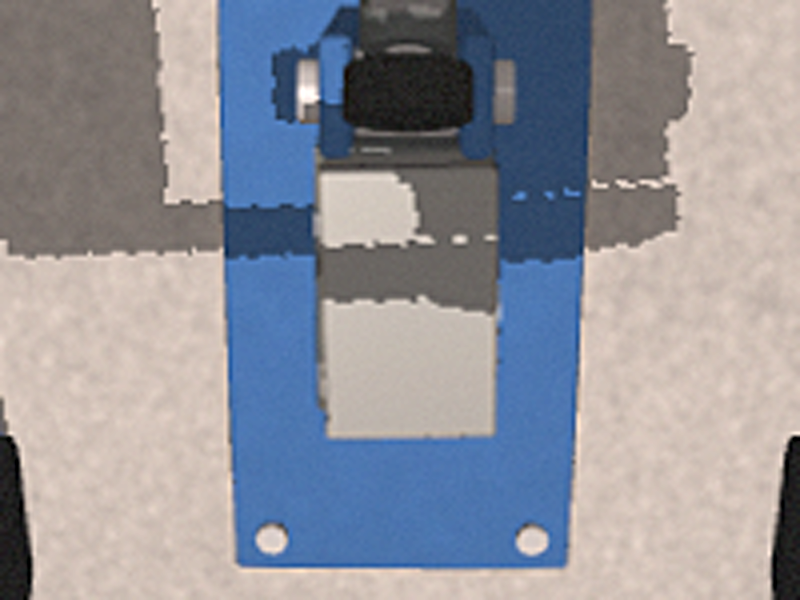

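```bash
python3 - <<'E'
from h import *
d=load('w4'); P=lambda u,v,z: at(d,181+u/4,152+v/4,z)
L=lambda p:np.round(R.from_euler('z',-YAW).apply(p-C),1)
for z in (64,69,74):
    cs=[P(318,168,z),P(498,166,z),P(497,437,z),P(327,437,z)]; p=np.array(cs); c=p.mean(0)
    e=[np.linalg.norm(p[i]-p[(i+1)%4]) for i in range(4)]
    l=(p[0]+p[1]-p[2]-p[3]); w=p[1]+p[2]-p[0]-p[3]
    print(z,np.round(c,1),'stand',L(c),'edges',np.round(e,1),'yaw',np.arctan2(l[1],l[0])-np.pi/2,np.arctan2(w[1],w[0]))
print('plate -y corners',L(P(238,566,12)),L(P(567,566,12)),'bolts',L(P(271,539,12)),L(P(531,539,12)))
d3=load('w3')
for n,z,cs in (('near',22,[(194.7,185),(236.7,183.5),(239.3,249.5),(199.7,250)]),('far',30,[(326.2,215.3),(367.8,216.7),(361.2,279.7),(322.8,278.7)])):
    p=np.array([at(d3,u,v,z) for u,v in cs]); c=p.mean(0)
    e=[np.linalg.norm(p[i]-p[(i+1)%4]) for i in range(4)]
    l=(p[0]+p[1]-p[2]-p[3]); w=p[1]+p[2]-p[0]-p[3]
    print(n,np.round(c,1),np.round(e,1),'yaw',np.arctan2(l[1],l[0])-np.pi/2,np.arctan2(w[1],w[0]))
E
```

```text
64 [542.4  54.6  64. ] stand [ 3.  -3.7 64. ] edges [55.9 91.  56.2 90.3] yaw 0.17940768278532282 0.16816244215174223
69 [542.1  56.2  69. ] stand [ 3.  -2.1 69. ] edges [55.2 89.9 55.5 89.2] yaw 0.1794076827853215 0.1681624421517425
74 [541.8  57.7  74. ] stand [ 2.9 -0.6 74. ] edges [54.5 88.7 54.7 88. ] yaw 0.1794076827853226 0.16816244215174278
plate -y corners [ -63.6 -127.1   12. ] [  65.3 -127.1   12. ] bolts [ -50.1 -114.8   12. ] [  50.5 -114.8   12. ]
near [ 478.1 -242.5   22. ] [54.3 87.6 53.9 87.9] yaw 0.01402445148752074 0.033733234395329575
far [ 643.4 -280.5   30. ] [54.  88.8 53.2 87.7] yaw -0.0036982775153151515 -0.03680034122927571
```

Call:
drive_tool(
  targets=[-0.036,0.004,0,0,0,0.03,1,-0.072,0.008,0,0,0,0.06,1,-0.108,0.012,0,0,0,0.09,1,-0.144,0.016,0,0,0,0.12,1,-0.18,0.02,0.017,0,0,0.15,1,-0.216,0.024,0.034,0,0,0.178,1,-0.252,0.028,0.051,0,0,0.178,1,-0.288,0.032,0.068,0,0,0.178,1,-0.324,0.036,0.085,0,0,0.178,1,-0.36,0.04,0.102,0,0,0.178,1,-0.39,0.043,0.12,0,0,0.178,1,-0.42,0.0454,0.14,0,0,0.178,1],
)

```text
clock: 8.35
eef_pos: [642.1, -299.5, 249.4]
tcp_rot: [3.141, 0.0, 1.552]
contact_force: [0.7, 0.7, 0.4]
opening: 1.0
```

```bash
python3 q.py; python3 -c "
from h import *
for z in (60,24): print(rel([643.2,-295.5,z],np.pi/2-.015))"
```

```text
8.35 [ 642.10669915 -299.4909311   249.37117166] [3.14106163e+00 4.80081239e-04 1.55154373e+00] [0.74846121 0.69488247 0.38775436] [0.04249168 0.02180377 0.08992679] 0.9999304698323938
stand [  44.14113672 -369.29750011  195.47117166] theta 0.11186456434139859 452.1234154183169
(array([0.0041, 0.0009, 0.1355]), array([ 0.0005,  0.0005, -0.0043]))
(array([0.0041, 0.0009, 0.1715]), array([ 0.0005,  0.0005, -0.0043]))
```

Call:
drive_tool(
  targets=[0,0,0.04,0,0,0,1,0,0,0.08,0,0,0,1,0,0,0.115,0,0,0,1,0,0,0.135,0,0,0,1,0,0,0.135,0,0,0,1,0,0,0.135,0,0,0,1],
)

```text
clock: 8.85
eef_pos: [641.5, -296.7, 114.1]
tcp_rot: [-3.139, -0.001, 1.552]
contact_force: [0.0, -0.3, 0.6]
opening: 1.004
```

```bash
python3 q.py; python3 -c "
from h import *
for z in (60,24): print(rel([643.2,-295.5,z],np.pi/2-.015))"
```

```text
8.85 [ 641.49138871 -296.72509802  114.06183196] [-3.13927441e+00 -8.79295707e-04  1.55236380e+00] [ 0.00890987 -0.25726054  0.59199187] [-0.01314695  0.00398192  0.0146026 ] 1.0036706944966958
stand [  43.98140489 -366.4685559    60.16183196] theta -0.1877817101622005 454.45757356143145
(array([0.0013, 0.0017, 0.0002]), array([-0.0023, -0.0009, -0.0034]))
(array([0.0012, 0.0018, 0.0362]), array([-0.0023, -0.0009, -0.0034]))
```

Call:
drive_tool(
  targets=[0.0012,0.0018,0.02,0,0,0,1,0.0012,0.0018,0.036,0,0,0,1,0.0012,0.0018,0.036,0,0,0,1,0.0012,0.0018,0.036,0,0,0,0.5,0.0012,0.0018,0.036,0,0,0,0.4,0.0012,0.0018,0.036,0,0,0,0.4,0.0012,0.0018,0.036,0,0,0,0.4,0.0012,0.0018,0.036,0,0,0,0.4,0.0012,0.0018,0.036,0,0,0,0.4],
  force=35,
)

```text
clock: 9.6
eef_pos: [645.2, -294.7, 80.6]
tcp_rot: [3.14, 0.001, 1.554]
contact_force: [-1.2, 0.1, 6.9]
opening: 0.651
```

```bash
python3 q.py
```

```text
9.6 [ 645.1654415  -294.74739626   80.6015362 ] [3.13986486e+00 9.90486444e-04 1.55396226e+00] [-1.18487003  0.10496535  6.85809132] [-0.00232206  0.287176    0.01790553] 0.6505191342348079
stand [  47.92701937 -365.11131806   26.7015362 ] theta -0.2597676466111977 460.5633637166054
```

Call:
drive_tool(
  targets=[0,0,-0.02,0,0,0,0.4,0,0,-0.055,0,0,0,0.4,0,0,-0.093,0,0,0,0.4,0.01,-0.003,-0.13,0,0,-0.02,0.4,0.04,-0.0127,-0.155,0,0,-0.04,0.4,0.075,-0.0238,-0.165,0,0,-0.07,0.4,0.112,-0.0355,-0.165,0,0,-0.1,0.4,0.149,-0.0472,-0.165,0,0,-0.13,0.4,0.186,-0.059,-0.165,0,0,-0.16,0.4,0.223,-0.0707,-0.165,0,0,-0.19,0.4,0.26,-0.0824,-0.165,0,0,-0.19,0.4,0.295,-0.0935,-0.165,0,0,-0.19,0.4],
)

```text
clock: 10.6
eef_pos: [554.9, 4.0, 244.2]
tcp_rot: [3.141, -0.0, 1.744]
contact_force: [0.9, 1.0, -2.8]
opening: 0.649
```

Call:
drive_tool(
  targets=[0.0265,0.0052,0,0,0,0,0.4,0.037,0.0073,0,0,0,0,0.4,0.037,0.0073,0.03,0,0,0,0.4,0.037,0.0073,0.06,0,0,0,0.4,0.037,0.0073,0.075,0,0,0,0.4,0.037,0.0073,0.075,0,0,0,0.4,0.037,0.0073,0.075,0,0,0,0.4],
)

```text
clock: 11.18
eef_pos: [556.6, 39.6, 168.7]
tcp_rot: [-3.14, -0.0, 1.744]
contact_force: [-0.1, -0.1, -2.1]
opening: 0.645
```

```bash
python3 q.py;python3 -c "
from h import *
for z in (110,90): print(rel([544.5,42.2,z],np.pi/2+.173))"
```

```text
11.1833 [556.6227319   39.60690212 168.66383625] [-3.13997258e+00 -5.66999087e-05  1.74371140e+00] [-0.0967801  -0.0624444  -2.08129107] [-0.09799156 -0.1005455  -0.04015964] 0.6454855245646198
stand [ 14.64454908 -20.83688473 114.76383625] theta -0.2913212110508055 105.27251740232498
(array([ 0.0046, -0.0115,  0.0048]), array([-0.0016, -0.0001, -0.0001]))
(array([ 0.0046, -0.0115,  0.0248]), array([-0.0016, -0.0001, -0.0001]))
```

Call:
drive_tool(
  targets=[0.0046,-0.0115,0,0,0,0,0.4,0.0046,-0.0115,0.01,0,0,0,0.4,0.0046,-0.0115,0.01,0,0,0,0.4,0.0046,-0.0115,0.01,0,0,0,0.4],
)

```text
clock: 11.52
eef_pos: [545.3, 42.3, 159.4]
tcp_rot: [3.141, 0.0, 1.744]
contact_force: [-0.3, 0.4, -2.4]
opening: 0.645
```

```bash
python3 q.py;python3 -c "
from h import *
for z in (90,): print(rel([544.5,42.2,z],np.pi/2+.173))"
```

```text
11.5167 [545.28795838  42.27554801 159.38491111] [3.14080983e+00 1.39836334e-04 1.74369178e+00] [-0.2555141   0.41608407 -2.3850324 ] [-0.06807562 -0.04678605  0.02279302] 0.6451211803546436
stand [  3.89084991 -16.36959072 105.48491111] theta -0.3891288262699027 104.15632610077435
(array([ 0.0001, -0.0008,  0.0155]), array([ 0.0008,  0.0001, -0.0001]))
```

Call:
drive_tool(
  targets=[0,0,0.003,0,0,0,0.4,0,0,0.005,0,0,0,0.4,0,0,0.006,0,0,0,0.4,0,0,0.006,0,0,0,0.4],
)

```text
clock: 11.85
eef_pos: [544.8, 42.4, 152.8]
tcp_rot: [-3.141, -0.0, 1.744]
contact_force: [-0.3, 0.8, -3.3]
opening: 0.649
```

Call:
drive_tool(
  targets=[0,0,0.001,0,0,0,0.4,0,0,0.002,0,0,0,0.4,0,0,0.002,0,0,0,0.4,0,0,0.002,0,0,0,0.4],
)

```text
clock: 12.18
eef_pos: [544.7, 42.5, 151.0]
tcp_rot: [-3.142, 0.0, 1.744]
contact_force: [-0.6, -0.1, -3.1]
opening: 0.646
```

Call:
drive_tool(
  targets=[0,0,0.001,0,0,0,0.4,0,0,0.002,0,0,0,0.4,0,0,0.002,0,0,0,0.4,0,0,0.002,0,0,0,0.4],
)

```text
clock: 12.52
eef_pos: [544.7, 42.5, 148.9]
tcp_rot: [-3.141, -0.0, 1.744]
contact_force: [-0.2, -0.7, -1.6]
opening: 0.645
```

Call:
drive_tool(
  targets=[0,0,0.001,0,0,0,0.4,0,0,0.001,0,0,0,0.4,0,0,0.001,0,0,0,0.4],
)

```text
clock: 12.77
eef_pos: [544.9, 42.5, 148.2]
tcp_rot: [3.141, 0.0, 1.744]
contact_force: [-1.6, -0.3, 1.0]
opening: 0.646
```

Call:
drive_tool(
  targets=[0,0,0.001,0,0,0,0.4,0,0,0.001,0,0,0,0.4,0,0,0.001,0,0,0,0.4],
)

```text
clock: 13.02
eef_pos: [544.9, 42.5, 148.2]
tcp_rot: [3.141, 0.0, 1.744]
contact_force: [-5.6, -0.2, 14.9]
opening: 0.649
```

Call:
drive_tool(
  targets=[0,0,-0.0015,0,0,0,0.4,0,0,-0.0015,0,0,0,1,0,0,-0.0015,0,0,0,1,0,0,-0.0015,0,0,0,1,0,0,-0.0015,0,0,0,1,0,0,0.0055,0,0,0,1,0,0,0.0105,0,0,0,1,0,0,0.0105,0,0,0,1],
  force=20,
)

```text
clock: 13.68
eef_pos: [544.0, 42.4, 135.1]
tcp_rot: [-3.14, -0.0, 1.744]
contact_force: [-0.6, -0.5, -0.1]
opening: 0.999
```

Call:
drive_tool(
  targets=[0,0,0,0,0,0,0.7,0,0,0,0,0,0,0.62,0,0,0,0,0,0,0.62,0,0,0,0,0,0,0.62,0,0,0,0,0,0,0.62],
  force=20,
)

```text
clock: 14.1
eef_pos: [544.8, 42.4, 136.6]
tcp_rot: [3.141, 0.0, 1.744]
contact_force: [1.0, 0.3, -1.6]
opening: 0.655
```

Call:
drive_tool(
  targets=[0,0,0,0,0,0,1,0,0,0,0,0,0,1,0,0,0,0,0,0,1,0,0,-0.035,0,0,0,1,0,0,-0.075,0,0,0,1,0,0,-0.115,0,0,0,1,0,0,-0.155,0,0,0,1,0.015,-0.0005,-0.19,0,0,0,1,0.03,-0.001,-0.225,0,0,0,1,0.05,-0.0015,-0.255,0,0,0,1,0.07,-0.002,-0.283,0,0,0,1,0.07,-0.002,-0.283,0,0,0,1],
)

```text
clock: 15.1
eef_pos: [531.8, 113.9, 425.8]
tcp_rot: [3.132, -0.002, 1.745]
contact_force: [1.1, 0.3, -0.4]
opening: 1.002
```

Call:
drive_tool(
  targets=[0,0,0,0,0,0,1,0,0,0,0,0,0,1],
)

```text
clock: 15.27
eef_pos: [530.3, 110.9, 418.9]
tcp_rot: [-3.141, 0.0, 1.744]
contact_force: [-0.6, -0.1, -0.7]
opening: 1.0
```

```bash
python3 q.py; python3 - <<'E'
from h import *
shot('wrist','w5');shot('scene','s5');a=cv2.imread('pics/w5.png')
d=load('w5')
u,v=[int(k) for k in proj(d,st([0,-5,95]))]
b=a[v-60:v+60,u-60:u+60]; print(u-60,v-60); s=cv2.imread('pics/s5.png')[185:245,250:330]
cv2.imwrite('pics/w5b.png',np.clip(np.hstack([cv2.resize(b,(480,480),interpolation=cv2.INTER_CUBIC),cv2.resize(cv2.resize(s,(320,240),interpolation=cv2.INTER_CUBIC),(320,480))])*1.5,0,255).astype('uint8'))
E
```

```text
15.2667 [530.34072222 110.9221613  418.87291166] [-3.14088568e+00  2.91034008e-04  1.74433424e+00] [-0.57344591 -0.09548534 -0.69069881] [-0.01937688 -0.01256687 -0.02484826] 1.000085712506203
stand [2.46575565e-01 5.37909156e+01 3.64972912e+02] theta 1.4522085026512772 221.52877458093747
220 169
```

View pics/w5b.png

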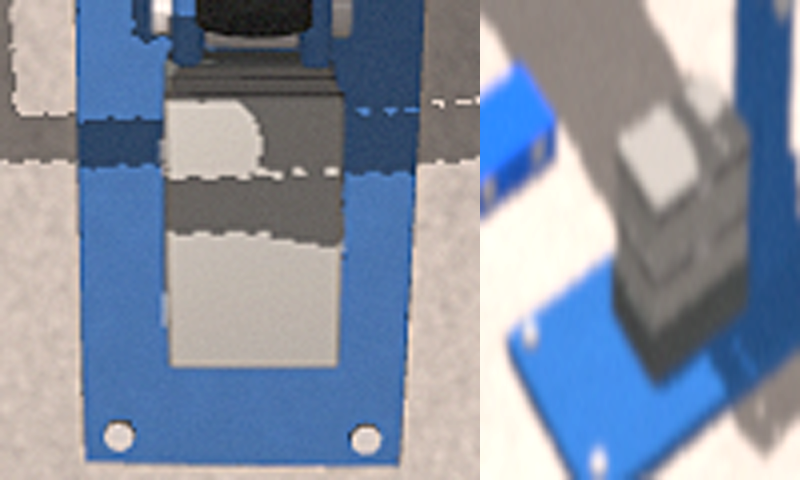

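```bash
cat >> h.py <<'E'
def face(fn,o,cs,z,k=4):
    d=load(fn); p=np.array([at(d,o[0]+u/k,o[1]+v/k,z) for u,v in cs]); c=p.mean(0)
    e=[np.linalg.norm(p[i]-p[(i+1)%4]) for i in range(4)]; l=(p[0]+p[1]-p[2]-p[3]); w=p[1]+p[2]-p[0]-p[3]
    print(fn,np.round(c,1),'stand',np.round(R.from_euler('z',-YAW).apply(c-C),1),np.round(e,1),'yaw',np.round([np.arctan2(l[1],l[0])-np.pi/2,np.arctan2(w[1],w[0])],3)); return c
E
python3 - <<'E'
from h import *
face('w4',(181,152),[(318,168),(498,166),(497,437),(327,437)],67.8)
face('w5',(220,169),[(164,95),(343,95),(338,367),(170,367)],97.8)
d=load('w5');L=lambda p:np.round(R.from_euler('z',-YAW).apply(p-C),1)
print([L(at(d,220+u/4,169+v/4,12)) for u,v in ((86,462),(400,464),(119,437),(366,439))])
# predicted look of scene edges of flush stack
ds=load('s5')
a=cv2.imread('pics/s5.png')
pts=[proj(ds,R.from_euler('z',.174).apply([x,y,z])+[542.3,55.8,0]) for z in (37.8,67.8,97.8) for x,y in ((-28,-45),(28,-45),(28,45))]
print(np.round(pts,1).tolist())
b=a[180:250,250:330].copy()
cv2.imwrite('pics/s5c.png',np.clip(cv2.resize(b,(800,700),interpolation=cv2.INTER_LANCZOS4)[:600]*1.6,0,255).astype('uint8'))
E
```

```text
w4 [542.1  55.8  67.8] stand [ 3.  -2.5 67.8] [55.4 90.1 55.6 89.4] yaw [0.179 0.168]
w5 [542.1  56.5  97.8] stand [ 3.1 -1.8 97.8] [54.8 90.1 54.8 90. ] yaw [0.177 0.173]
[array([ -63.6, -127.3,   12. ]), array([  65.6, -126.8,   12. ]), array([ -49.7, -115.4,   12. ]), array([  50.9, -115.2,   12. ])]
[[283.9, 217.6], [294.1, 226.2], [317.0, 216.7], [283.9, 209.9], [294.2, 218.4], [317.4, 209.0], [283.9, 202.0], [294.3, 210.4], [317.7, 201.1]]
```

Call:
drive_tool(
  targets=[-0.0355,-0.0114,0,0,0,0.03,1,-0.071,-0.0228,0,0,0,0.06,1,-0.1065,-0.0342,0,0,0,0.09,1,-0.142,-0.0456,0,0,0,0.12,1,-0.1775,-0.057,0.016,0,0,0.153,1,-0.213,-0.0684,0.032,0,0,0.153,1,-0.2485,-0.08,0.048,0,0,0.153,1,-0.284,-0.0915,0.064,0,0,0.153,1,-0.319,-0.103,0.085,0,0,0.153,1,-0.353,-0.1143,0.106,0,0,0.153,1,-0.353,-0.1143,0.146,0,0,0.153,1,-0.353,-0.1143,0.186,0,0,0.153,1],
)

```text
clock: 16.37
eef_pos: [477.9, -259.1, 231.8]
tcp_rot: [3.141, 0.001, 1.587]
contact_force: [-0.0, 0.5, -1.1]
opening: 1.001
```

Call:
drive_tool(
  targets=[0,0,0.04,0,0,0,1,0,0,0.073,0,0,0,1,0,0,0.103,0,0,0,1,0,0,0.113,0,0,0,1,0,0,0.113,0,0,0,1,0,0,0.113,0,0,0,1],
)

```text
clock: 16.87
eef_pos: [478.6, -256.6, 120.5]
tcp_rot: [-3.14, -0.001, 1.59]
contact_force: [0.0, -0.2, -0.0]
opening: 0.997
```

```bash
python3 q.py; python3 -c "
from h import *
print(rel([478.4,-256.5,82.5-53.9],np.pi/2+.02))"
```

```text
16.8667 [ 478.63570841 -256.55956811  120.47777575] [-3.14040413e+00 -6.33630562e-04  1.59035648e+00] [ 0.01157746 -0.22561354 -0.03258963] [-0.0206832   0.00578671 -0.00839123] 0.9965651502140458
stand [-110.23058755 -300.48443822   66.57777575] theta -0.20326505137479445 388.48224281352094
(array([ 0.    , -0.0002,  0.038 ]), array([-0.0012, -0.0006, -0.0004]))
```

Call:
drive_tool(
  targets=[0,0,0.02,0,0,0,1,0,0,0.038,0,0,0,1,0,0,0.038,0,0,0,1,0,0,0.038,0,0,0,0.7,0,0,0.038,0,0,0,0.4,0,0,0.038,0,0,0,0.4,0,0,0.038,0,0,0,0.4,0,0,0.038,0,0,0,0.4,0,0,0.038,0,0,0,0.4],
  force=35,
)

```text
clock: 17.62
eef_pos: [479.8, -256.8, 84.5]
tcp_rot: [3.139, 0.001, 1.591]
contact_force: [-1.6, 0.9, 7.6]
opening: 0.642
```

```bash
python3 q.py
```

```text
17.6167 [ 479.79049479 -256.84705356   84.50969933] [3.13933950e+00 1.39920355e-03 1.59107965e+00] [-1.58369717  0.89902014  7.58933309] [0.03713255 0.24885374 0.054599  ] 0.6418913329321896
stand [-109.13752549 -300.95496432   30.60969933] theta -0.2917067784937097 397.758501765074
```

Call:
drive_tool(
  targets=[0,0,-0.02,0,0,0,0.4,0,0,-0.055,0,0,0,0.4,0,0,-0.093,0,0,0,0.4,0.01,0.0024,-0.13,0,0,-0.02,0.4,0.035,0.0083,-0.155,0,0,-0.04,0.4,0.07,0.0166,-0.165,0,0,-0.07,0.4,0.107,0.0254,-0.165,0,0,-0.1,0.4,0.144,0.0342,-0.165,0,0,-0.13,0.4,0.181,0.043,-0.165,0,0,-0.154,0.4,0.218,0.0518,-0.165,0,0,-0.154,0.4,0.255,0.0606,-0.165,0,0,-0.154,0.4,0.285,0.0678,-0.165,0,0,-0.154,0.4],
)

```text
clock: 18.62
eef_pos: [541.1, 32.5, 248.8]
tcp_rot: [3.14, -0.0, 1.745]
contact_force: [0.7, 0.1, -4.0]
opening: 0.637
```

Call:
drive_tool(
  targets=[0.006,0,0,0,0,0,0.4,0.013,0.001,0,0,0,0,0.4,0.013,0.001,0.025,0,0,0,0.4,0.013,0.001,0.045,0,0,0,0.4,0.013,0.001,0.05,0,0,0,0.4,0.013,0.001,0.05,0,0,0,0.4,0.013,0.001,0.05,0,0,0,0.4],
)

```text
clock: 19.2
eef_pos: [539.8, 42.3, 198.2]
tcp_rot: [3.142, 0.0, 1.744]
contact_force: [0.5, -0.0, -2.3]
opening: 0.639
```

```bash
python3 q.py;python3 -c "
from h import *
for z in (186.5,): print(rel([544.6,42.2,z-53.9],np.pi/2+.174))"
```

```text
19.2 [539.8121944   42.32824578 198.1870287 ] [3.14155397e+00 1.45501542e-04 1.74397898e+00] [ 0.46004651 -0.02922743 -2.3156825 ] [-0.05635306 -0.0499165  -0.03396958] 0.6391545769665709
stand [ -1.50425008 -15.43168649 144.2870287 ] theta -0.007470873303736545 95.43434975787137
(array([-0.0009,  0.0047,  0.0117]), array([ 0.    ,  0.0001, -0.0008]))
```

Call:
drive_tool(
  targets=[-0.001,0.0047,0,0,0,0,0.4,-0.001,0.0047,0.006,0,0,0,0.4,-0.001,0.0047,0.012,0,0,0,0.4,-0.001,0.0047,0.014,0,0,0,0.4,-0.001,0.0047,0.014,0,0,0,0.4],
)

```text
clock: 19.62
eef_pos: [544.0, 42.7, 182.8]
tcp_rot: [-3.14, -0.0, 1.745]
contact_force: [0.4, -0.4, -3.4]
opening: 0.641
```

Call:
drive_tool(
  targets=[0,0,0.001,0,0,0,0.4,0,0,0.0015,0,0,0,0.4,0,0,0.0015,0,0,0,0.4],
)

```text
clock: 19.87
eef_pos: [544.5, 42.8, 182.3]
tcp_rot: [-3.142, 0.0, 1.745]
contact_force: [-1.0, -0.6, 1.6]
opening: 0.641
```

Call:
drive_tool(
  targets=[0,0,0.001,0,0,0,0.4,0,0,0.001,0,0,0,0.4,0,0,0.001,0,0,0,0.4],
)

```text
clock: 20.12
eef_pos: [544.5, 42.8, 182.2]
tcp_rot: [3.141, 0.0, 1.745]
contact_force: [-5.8, -1.2, 12.2]
opening: 0.642
```

Call:
drive_tool(
  targets=[0,0,-0.001,0,0,0,0.4,0,0,-0.001,0,0,0,1,0,0,-0.001,0,0,0,1,0,0,-0.001,0,0,0,1,0,0,-0.001,0,0,0,1,0,0,0.006,0,0,0,1,0,0,0.014,0,0,0,1,0,0,0.014,0,0,0,1],
  force=20,
)

```text
clock: 20.78
eef_pos: [543.5, 42.7, 165.1]
tcp_rot: [-3.139, -0.0, 1.745]
contact_force: [-0.9, -0.2, -0.1]
opening: 0.995
```

Call:
drive_tool(
  targets=[0,0,0,0,0,0,0.7,0,0,0,0,0,0,0.62,0,0,0,0,0,0,0.62,0,0,0,0,0,0,0.62,0,0,0,0,0,0,0.62],
  force=20,
)

```text
clock: 21.2
eef_pos: [544.5, 42.8, 167.0]
tcp_rot: [3.142, 0.0, 1.745]
contact_force: [0.4, -1.0, -1.7]
opening: 0.648
```

Call:
drive_tool(
  targets=[0,0,0,0,0,0,1,0,0,0,0,0,0,1,0,0,0,0,0,0,1,0,0,-0.035,0,0,0,1,0,0,-0.075,0,0,0,1,0,0,-0.115,0,0,0,1,0.015,-0.0005,-0.15,0,0,0,1,0.03,-0.001,-0.185,0,0,0,1,0.05,-0.0015,-0.22,0,0,0,1,0.07,-0.002,-0.25,0,0,0,1,0.07,-0.002,-0.272,0,0,0,1,0.07,-0.002,-0.272,0,0,0,1],
)

```text
clock: 22.2
eef_pos: [531.5, 112.6, 444.5]
tcp_rot: [3.133, -0.0, 1.746]
contact_force: [0.8, -0.9, 0.4]
opening: 0.998
```

Call:
drive_tool(
  targets=[0,0,0,0,0,0,1,0,0,0,0,0,0,1],
)

```text
clock: 22.37
eef_pos: [530.0, 111.2, 438.2]
tcp_rot: [-3.141, 0.0, 1.745]
contact_force: [-1.3, 0.1, -0.5]
opening: 0.999
```

```bash
python3 q.py; python3 - <<'E'
from h import *
shot('wrist','w6');shot('scene','s6');a=cv2.imread('pics/w6.png')
d=load('w6')
u,v=[int(k) for k in proj(d,st([0,-5,110]))]
b=a[v-60:v+60,u-50:u+50]; print(u-50,v-60); s=cv2.imread('pics/s6.png')[180:240,270:335]
cv2.imwrite('pics/w6b.png',np.clip(np.hstack([cv2.resize(b,(400,480),interpolation=cv2.INTER_CUBIC),cv2.resize(s[:,:50],(400,480),interpolation=cv2.INTER_CUBIC)])*1.5,0,255).astype('uint8'))
E
```

```text
22.3667 [530.04440946 111.18606998 438.24124429] [-3.14064908e+00  1.25696364e-04  1.74481046e+00] [-1.27526051  0.08896315 -0.50595785] [-0.06038343 -0.01476136 -0.0019959 ] 0.9985915316322349
stand [-3.13686984e-03  5.40992867e+01  3.84341244e+02] theta 1.462999146044915 240.7386096277517
231 168
```

View pics/w6b.png

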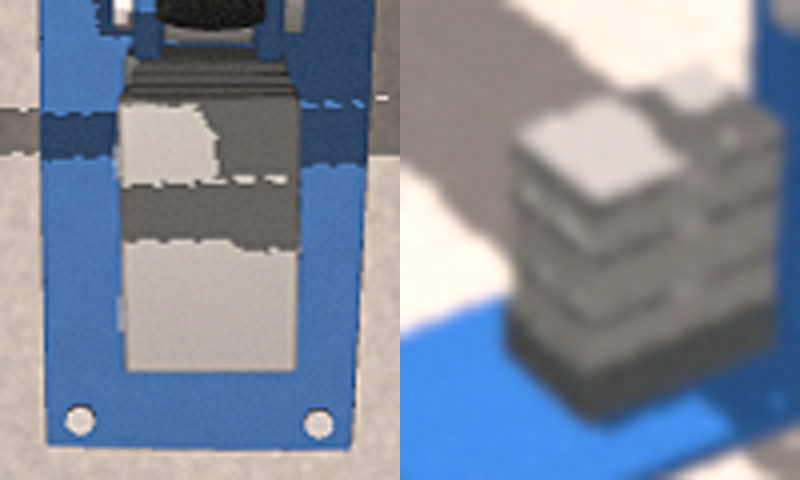

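```bash
python3 - <<'E'
from h import *
face('w6',(231,168),[(120,102),(300,98),(295,371),(126,371)],119.8)
# bar grasp targets: hinge corrected
q=np.array([136.65,307.73]); 
for th in (1.92,): print(np.round(st([-30,77-170*np.cos(th),146+170*np.sin(th)]),1))
s=sense(); print(rel([487.2,187.8,361.6-53.9+65],np.pi+YAW))
E
```

```text
w6 [541.8  57.5 119.8] stand [  2.9  -0.8 119.8] [54.8 89.8 54.7 88.5] yaw [0.178 0.185]
[487.3 186.3 305.7]
(array([ 0.0831, -0.0288,  0.011 ]), array([-0.002 , -0.0018, -1.5597]))
```

Call:
drive_tool(
  targets=[0.01,-0.003,0,0,0,-0.12,1,0.02,-0.006,0,0,0,-0.24,1,0.03,-0.01,0,0,0,-0.36,1,0.04,-0.014,0,0,0,-0.48,1,0.05,-0.018,0,0,0,-0.6,1,0.06,-0.022,0,0,0,-0.72,1,0.07,-0.025,0,0,0,-0.84,1,0.0831,-0.0288,0,0,0,-0.96,1,0.0831,-0.0288,0,0,0,-1.08,1,0.0831,-0.0288,0,0,0,-1.2,1,0.0831,-0.0288,0,0,0,-1.32,1,0.0831,-0.0288,0.005,0,0,-1.44,1],
)

```text
clock: 23.47
eef_pos: [487.8, 188.0, 433.4]
tcp_rot: [-3.141, -0.001, -3.093]
contact_force: [0.8, -0.0, 0.0]
opening: 0.997
```

Call:
drive_tool(
  targets=[0,0,0,0,0,-0.12,1,0,0,0,0,0,-0.12,1,0,0,0,0,0,-0.12,1],
)

```text
clock: 23.72
eef_pos: [487.6, 187.9, 433.1]
tcp_rot: [-3.141, -0.002, -2.983]
contact_force: [1.0, 0.3, 0.2]
opening: 0.996
```

```bash
python3 q.py; python3 -c "
from h import *
print(rel([487.2,187.8,361.6-53.9],np.pi+YAW))"
```

```text
23.7167 [487.5701829  187.91619481 433.07809597] [-3.14124148e+00 -1.62570357e-03 -2.98262832e+00] [1.0096368  0.29065779 0.24375714] [0.00171398 0.05282157 0.02410755] 0.9963994238715019
stand [-29.5039612  136.69028709 379.17809597] theta 1.8083089240275412 240.94225300739478
(array([ 0.0003, -0.    ,  0.0715]), array([-0.0003, -0.0016, -0.0035]))
```

Call:
drive_tool(
  targets=[0,0,0.035,0,0,0,1,0,0,0.065,0,0,0,1,0,0,0.0715,0,0,0,1,0,0,0.0715,0,0,0,1,0,0,0.0715,0,0,0,0.3,0,0,0.0715,0,0,0,0,0,0,0.0715,0,0,0,0,0,0,0.0715,0,0,0,0,0,0,0.0715,0,0,0,0,0,0,0.0715,0,0,0,0],
  force=40,
)

```text
clock: 24.55
eef_pos: [487.8, 188.3, 363.1]
tcp_rot: [3.141, 0.001, -2.979]
contact_force: [-0.9, 0.4, 10.3]
opening: 0.147
```

```bash
python3 q.py; python3 - <<'E'
from h import *
s=sense(); g=s['eef_pos']-[0,0,53.9]; q=R.from_euler('z',-YAW).apply(g-C)
# circle through current point, radius 170, direction from hinge (77,147)
hy,hz=77.,147.
t0=np.arctan2(q[2]-hz,hy-q[1]); print(t0,np.hypot(q[2]-hz,hy-q[1]))
for th in np.linspace(t0,.15,19)[1:]: print(round(th,2),np.round([-.170*(np.cos(th)-np.cos(t0)),-.170*(np.sin(th)-np.sin(t0))],4))
E
```

```text
24.55 [487.8274301  188.2637288  363.09639797] [ 3.14147302e+00  8.96452573e-04 -2.97856357e+00] [-0.85579295  0.44111206 10.2648083 ] [ 0.06107824  0.0878368  -0.02378204] 0.14689314868407688
stand [-29.19387694 136.9916237  309.19639797] theta 1.904880152718972 173.8059328017216
1.925062122767994 172.9354400562038
1.83 [-0.016 -0.005]
1.73 [-0.0324 -0.0085]
1.63 [-0.049  -0.0103]
1.53 [-0.0658 -0.0104]
1.43 [-0.0825 -0.0089]
1.33 [-0.099  -0.0058]
1.23 [-0.115 -0.001]
1.14 [-0.1306  0.0053]
1.04 [-0.1454  0.013 ]
0.94 [-0.1594  0.0223]
0.84 [-0.1724  0.0328]
0.74 [-0.1843  0.0446]
0.64 [-0.195   0.0575]
0.54 [-0.2044  0.0714]
0.45 [-0.2124  0.0861]
0.35 [-0.2188  0.1016]
0.25 [-0.2237  0.1176]
0.15 [-0.2271  0.134 ]
```

Call:
drive_tool(
  targets=[0,-0.016,-0.006,0,0,0,0,0,-0.0324,-0.0095,0,0,0,0,0,-0.049,-0.0115,0,0,0,0,0,-0.0658,-0.0115,0,0,0,0,0,-0.0825,-0.01,0,0,0,0,0,-0.099,-0.007,0,0,0,0,0,-0.115,-0.002,0,0,0,0,0,-0.1306,0.0045,0,0,0,0,0,-0.1454,0.012,0,0,0,0,0,-0.1454,0.012,0,0,0,0],
)

```text
clock: 25.38
eef_pos: [511.5, 42.9, 350.2]
tcp_rot: [-3.141, 0.0, -2.98]
contact_force: [1.3, -4.6, -0.8]
opening: 0.146
```

```bash
python3 q.py
```

```text
25.3833 [511.48860948  42.88706766 350.21458063] [-3.14058373e+00  1.19484771e-06 -2.97970531e+00] [ 1.30086598 -4.63804071 -0.758995  ] [-0.59893658 -0.22954075 -0.05956712] 0.14590966689742907
stand [-29.36428792 -10.29787346 296.31458063] theta 1.032765585544778 176.2095578017506
```

Call:
drive_tool(
  targets=[0,-0.014,0.0093,0,0,0,0,0,-0.027,0.0198,0,0,0,0,0,-0.039,0.0316,0,0,0,0,0,-0.05,0.0445,0,0,0,0,0,-0.0595,0.0584,0,0,0,0,0,-0.0675,0.0731,0,0,0,0,0,-0.074,0.0886,0,0,0,0,0,-0.079,0.1046,0,0,0,0,0,-0.079,0.1046,0,0,0,0],
)

```text
clock: 26.13
eef_pos: [523.8, -33.8, 244.0]
tcp_rot: [-3.141, -0.002, -2.979]
contact_force: [2.2, -2.9, -4.9]
opening: 0.145
```

```bash
python3 q.py
```

```text
26.1333 [523.78296401 -33.76178068 243.9698645 ] [-3.14137852e+00 -1.69011560e-03 -2.97899681e+00] [ 2.21529126 -2.88996605 -4.93725241] [-0.35385873 -0.31412995 -0.06081156] 0.14526431316396626
stand [-29.6325937  -87.92599412 190.0698645 ] theta 0.2622117710162373 173.8690087021198
```

Call:
drive_tool(
  targets=[0,-0.002,0.01,0,0,0,0,0,-0.0035,0.02,0,0,0,0,0,-0.0045,0.028,0,0,0,0,0,-0.005,0.035,0,0,0,0,0,-0.005,0.036,0,0,0,0,0,-0.005,0.037,0,0,0,0],
)

```text
clock: 26.63
eef_pos: [524.8, -39.2, 209.7]
tcp_rot: [-3.139, -0.001, -2.978]
contact_force: [-3.8, -12.0, 6.3]
opening: 0.149
```

Call:
drive_tool(
  targets=[0,0,0.001,0,0,0,0,0,0,0.002,0,0,0,0,0,0,0.003,0,0,0,0],
)

```text
clock: 26.88
eef_pos: [524.8, -39.3, 207.0]
tcp_rot: [-3.139, -0.001, -2.978]
contact_force: [-4.6, -12.5, 4.4]
opening: 0.145
```

Call:
drive_tool(
  targets=[0,0,0.001,0,0,0,0,0,0,0.002,0,0,0,0,0,0,0.003,0,0,0,0],
)

```text
clock: 27.13
eef_pos: [524.8, -39.4, 204.1]
tcp_rot: [-3.139, -0.001, -2.978]
contact_force: [-4.2, -14.0, 5.6]
opening: 0.141
```

```bash
python3 q.py
```

```text
27.1333 [524.78620397 -39.38100528 204.09045285] [-3.13875122e+00 -8.70180773e-04 -2.97763621e+00] [ -4.19533392 -13.98524355   5.57516159] [-1.75131876  0.73457692 -0.10085824] 0.14056907752792855
stand [-29.55168112 -93.63350047 150.19045285] theta 0.029884253932167718 173.7110626469595
```

Call:
drive_tool(
  targets=[0,-0.0005,0.001,0,0,0,0,0,-0.0005,0.002,0,0,0,0,0,-0.0005,0.003,0,0,0,0,0,-0.0005,0.004,0,0,0,0],
)

```text
clock: 27.47
eef_pos: [524.8, -39.6, 200.0]
tcp_rot: [-3.139, -0.001, -2.978]
contact_force: [-4.4, -10.8, 5.3]
opening: 0.148
```

Call:
drive_tool(
  targets=[0,0,0.001,0,0,0,0,0,0,0.002,0,0,0,0,0,0,0.003,0,0,0,0],
)

```text
clock: 27.72
eef_pos: [524.9, -39.6, 197.0]
tcp_rot: [-3.139, -0.001, -2.978]
contact_force: [-4.2, -11.5, 5.7]
opening: 0.147
```

Call:
drive_tool(
  targets=[0,0,0.001,0,0,0,0,0,0,0.002,0,0,0,0,0,0,0.003,0,0,0,0],
)

```text
clock: 27.97
eef_pos: [524.8, -39.6, 194.0]
tcp_rot: [-3.139, -0.001, -2.978]
contact_force: [-4.4, -11.8, 6.7]
opening: 0.143
```

Call:
drive_tool(
  targets=[0,0,0.001,0,0,0,0,0,0,0.002,0,0,0,0,0,0,0.003,0,0,0,0],
)

```text
clock: 28.22
eef_pos: [524.8, -39.5, 191.0]
tcp_rot: [-3.139, -0.001, -2.978]
contact_force: [-3.7, -10.6, 6.7]
opening: 0.148
```

Call:
drive_tool(
  targets=[0,0,0.001,0,0,0,0,0,0,0.002,0,0,0,0,0,0,0.002,0,0,0,0],
)

```text
clock: 28.47
eef_pos: [524.8, -39.5, 189.0]
tcp_rot: [-3.14, -0.001, -2.978]
contact_force: [-4.2, -10.1, 5.0]
opening: 0.145
```

Call:
drive_tool(
  targets=[0,0,0.001,0,0,0,0,0,0,0.002,0,0,0,0,0,0,0.002,0,0,0,0],
)

```text
clock: 28.72
eef_pos: [524.8, -39.4, 187.1]
tcp_rot: [-3.14, -0.001, -2.978]
contact_force: [-4.6, -9.6, 7.4]
opening: 0.147
```

Call:
drive_tool(
  targets=[0,0,0.001,0,0,0,0,0,0,0.001,0,0,0,0,0,0,0.001,0,0,0,0],
)

```text
clock: 28.97
eef_pos: [524.8, -39.3, 186.2]
tcp_rot: [-3.14, -0.001, -2.978]
contact_force: [-4.8, -9.5, 7.4]
opening: 0.146
```

Call:
drive_tool(
  targets=[0,0,0.001,0,0,0,0,0,0,0.0015,0,0,0,0,0,0,0.0015,0,0,0,0],
)

```text
clock: 29.22
eef_pos: [524.8, -39.3, 184.6]
tcp_rot: [-3.14, -0.001, -2.978]
contact_force: [-5.8, -9.0, 6.4]
opening: 0.148
```

Call:
drive_tool(
  targets=[0,0,0.001,0,0,0,0,0,0,0.0015,0,0,0,0,0,0,0.0015,0,0,0,0],
)

```text
clock: 29.47
eef_pos: [524.8, -39.2, 183.2]
tcp_rot: [-3.14, -0.001, -2.978]
contact_force: [-4.9, -9.5, 7.3]
opening: 0.141
```

Call:
drive_tool(
  targets=[0,0,0,0,0,0,0],
)

```text
clock: 29.55
eef_pos: [524.8, -39.2, 183.2]
tcp_rot: [-3.14, -0.001, -2.978]
contact_force: [-4.5, -9.0, 7.5]
opening: 0.142
```

```bash
python3 q.py; python3 - <<'E'
from h import *
shot('scene','s7'); a=cv2.imread('pics/s7.png')[165:235,240:335]
cv2.imwrite('pics/s7b.png',np.clip(cv2.resize(a,(760,560),interpolation=cv2.INTER_CUBIC)*1.5,0,255).astype('uint8'))
E
```

```text
29.55 [524.82685306 -39.22557499 183.17674164] [-3.13996863e+00 -8.63296919e-04 -2.97781112e+00] [-4.52210712 -9.01136444  7.50822795] [-1.19201966  0.79719878 -0.11794898] 0.14197686083979424
stand [-29.48642114 -93.48669427 129.27674164] theta -0.09038398747220174 174.19774379364046
```

Call:
drive_tool(
  targets=[0,0,0.001,0,0,0,0,0,0,0.002,0,0,0,0,0,0,0.002,0,0,0,0],
)

```text
clock: 29.85
eef_pos: [524.8, -39.1, 181.4]
tcp_rot: [-3.14, -0.001, -2.978]
contact_force: [-7.2, -7.2, 11.0]
opening: 0.146
```

Call:
drive_tool(
  targets=[0,0,0.001,0,0,0,0,0,0,0.0015,0,0,0,0,0,0,0.0015,0,0,0,0],
)

```text
clock: 30.1
eef_pos: [524.9, -39.1, 180.8]
tcp_rot: [-3.14, -0.001, -2.978]
contact_force: [-10.6, -6.9, 22.2]
opening: 0.144
```

Call:
drive_tool(
  targets=[0,0,0.001,0,0,0,0,0,0,0.001,0,0,0,0,0,0,0.001,0,0,0,0],
)

```text
clock: 30.35
eef_pos: [524.9, -39.1, 180.4]
tcp_rot: [-3.14, -0.0, -2.978]
contact_force: [-13.4, -7.2, 29.4]
opening: 0.148
```

Call:
drive_tool(
  targets=[0,0,-0.001,0,0,0,0,0,0,-0.002,0,0,0,0,0,0,-0.003,0,0,0,0,0,0,-0.003,0,0,0,0],
)

```text
clock: 30.68
eef_pos: [524.8, -39.1, 181.8]
tcp_rot: [-3.14, -0.001, -2.978]
contact_force: [-5.5, -8.7, 7.8]
opening: 0.145
```

```bash
python3 q.py
```

```text
30.6833 [524.78942717 -39.14358135 181.78154207] [-3.14012666e+00 -7.10560840e-04 -2.97797237e+00] [-5.50840745 -8.65170637  7.78883835] [-1.04207463  0.87853758 -0.06915107] 0.14470084947565184
stand [-29.51008857 -93.39972585 127.88154207] theta -0.09840366165851648 174.24266563229995
```

Call:
drive_tool(
  targets=[0,0,0,0,0,0,0.35,0,0,0,0,0,0,0.35,0,0,0,0,0,0,0.35,0,0,-0.01,0,0,0,0.35,0,0,-0.03,0,0,0,0.35,0,0,-0.06,0,0,0,0.35,0,0,-0.1,0,0,0,0.35,0,-0.03,-0.12,0,0,0,0.35,0.02,-0.06,-0.14,0,0,0,0.35,0.04,-0.09,-0.15,0,0,0,0.35,0.06,-0.11,-0.15,0,0,0,0.35,0.06,-0.11,-0.15,0,0,0,0.35],
)

```text
clock: 31.68
eef_pos: [481.8, -159.9, 332.2]
tcp_rot: [-3.14, 0.001, -2.981]
contact_force: [-0.5, 0.3, -1.1]
opening: 0.352
```

```bash
python3 q.py; python3 - <<'E'
from h import *
shot('scene','s8'); shot('wrist','w8'); a=cv2.imread('pics/s8.png')[160:230,245:335]; w=cv2.imread('pics/w8.png')
print([np.round(proj(load('s8'),bar(t,x)),1) for t in (-.1,-.06,0) for x in (-55,55)])
cv2.imwrite('pics/f8.png',np.clip(np.hstack([cv2.resize(a,(440,342),interpolation=cv2.INTER_CUBIC),cv2.resize(w,(356,342))[:, :356]])*1.4,0,255).astype('uint8'))
E
```

```text
31.6833 [ 481.78072787 -159.89028292  332.17643138] [-3.13958605e+00  5.98545146e-04 -2.98060987e+00] [-0.47882089  0.2604238  -1.13108388] [ 0.06643091  0.00118237 -0.03142776] 0.3522523222322715
stand [ -91.48728572 -205.59750296  278.27643138] theta 0.43662024957526957 315.16430771849497
[array([267.2, 193.4]), array([287.1, 210.3]), array([267. , 191.6]), array([287. , 208.4]), array([266.9, 188.9]), array([286.9, 205.6])]
```

View pics/f8.png

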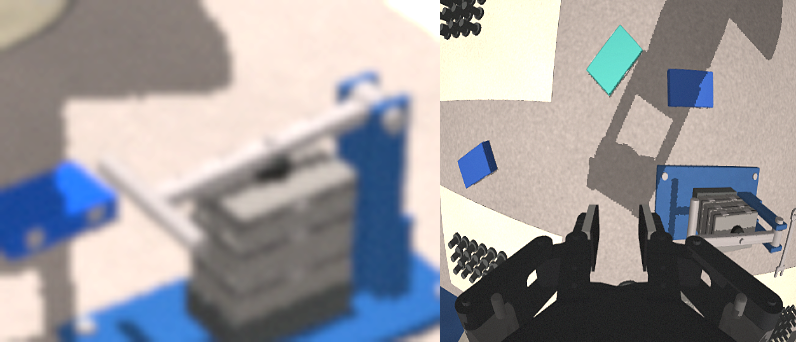

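```bash
python3 - <<'E'
from h import *
d=load('w8'); w=cv2.imread('pics/w8.png'); u,v=[int(k) for k in proj(d,st([0,0,100]))]
u0,v0=max(u-70,0),v-50; b=w[v0:v0+100,u0:u0+120]; print(u0,v0)
cv2.imwrite('pics/w8c.png',np.clip(cv2.resize(b,None,fx=6,fy=6,interpolation=cv2.INTER_CUBIC)*1.8,0,255).astype('uint8'))
for z in (37.8,67.8,97.8,119.8): print(z,[np.round((proj(d,R.from_euler('z',.174).apply([x,y,z])+[542.3,56,0])-[u0,v0])*6).tolist() for x,y in ((-28,-45),(28,-45),(-28,45))])
E
```

```text
387 227
37.8 [[112.0, 82.0], [82.0, 324.0], [471.0, 67.0]]
67.8 [[165.0, 134.0], [129.0, 388.0], [540.0, 113.0]]
97.8 [[225.0, 193.0], [181.0, 460.0], [616.0, 165.0]]
119.8 [[275.0, 241.0], [224.0, 519.0], [677.0, 208.0]]
```

View pics/w8c.png

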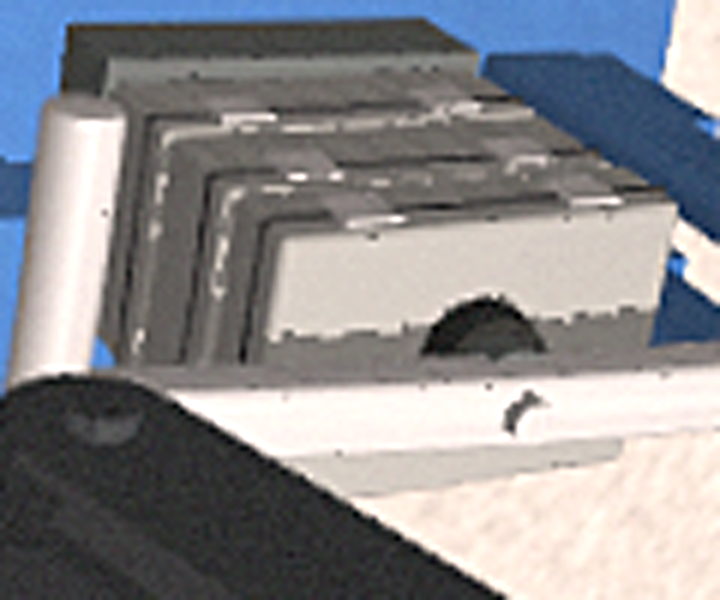

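The last picture puts the -x/-y top corners of the three cases at about (275,240), (222,187) and (165,130). A flush stack would put them at (275,241), (225,193) and (165,134), so they agree to about 1 mm. The lever is down with its pad on the top case and the robot is clear, so I'm handing in.

```bash
python3 -c "
from rig import *
print(sign_off())"
```

```text
the job is handed in; nothing more can be done
None
```

The job is handed in at about 32 s of the 72 s allowed. I swung the lever up to about 1.92 rad. The deep case then went onto the bottom one and the shallow case on top, each lightly squared with the jaws. I swung the lever back down until the pad was pressed and let go of the bar; the robot is touching nothing.

**What the last checks showed**
- **Stack:** in the last picture the three visible case corners match a flush stack to about 1 mm. Column heights from contact agreed at 67.8 mm and 97.8 mm.
- **Flushness, less certain:** centres measured from above, case by case, drifted 0.7 to 1.7 mm along the stand's y. The last picture and the placing positions don't show that much, so I took it as mostly camera bias and left it.
- **Pad force:** while pressing, the pad ran onto its solid stop. The bar reached 29 N, which is an estimated 50 N at the pad, under the 60 N limit. I backed off to just at the stop, about 10 N at the pad by estimate, before releasing.
- **Hold:** after release the bar sat where I left it in the scene picture. The force the pad keeps is inferred from that; I could not measure it.
- **Surroundings:** I didn't touch the parts around the stand. I made no separate final check of each one's position.

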